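Build the two tea displays on the shop counter

ROBOT

A 7-joint arm with a two-finger parallel gripper is mounted at the origin on the work surface. World frame = base frame: x ahead of the robot, y to its left, z up, the work surface at z = 0. Lengths are in m, angles in rad, forces in N, time in s.
With the tool pointing down it reaches from about 0.4 to 0.85 m from the base axis. Payload 4.5 kg.
Tool frame: the origin (TCP) lies between the finger pads; the fingertips stand 17 mm ahead of it and the grasp point (between the pads) lies 2 mm behind it; z points along the fingers, y is the line along which they close (so a half turn about z gives the same grasp; the last joint's range is limited). The gripper opens to 85 mm and grips with 20 to 120 N. Pads are 22 mm wide; open, the fingers measure 114 mm over their backs; the gripper's body (76 mm by 85 mm) begins 54 mm behind the grasp point. The pads swing forward as they close: fully open they stand 13 mm farther back than shut.
Start: joints at [1.144, 0.689, -0.195, 1.565, 0.157, 0.902, -0.215], TCP at [0.278, -0.56, 0.248] pointing down, gripper open.
Joint ranges: [-3.01, 3.01], [-0.46, 2.08], [-1.47, 1.51], [0.13, 2.56], [-1, 4.14], [0.04, 2.09], [-2.66, 2.66]. Speed limits (rad/s): [2.57, 2.57, 3.14, 3.14, 3.14, 3.14, 3.14].

INTERFACE

Orientations are given as a unit quaternion [w, x, y, z].
In Python, from cell import bot, kinematics, read_camera, outline_of gives the robot as it stands. Calls block until the motion is done:
- bot.move_pose(position, orientation): joint-space move of the TCP to a pose.
- bot.move_straight(position, ori=None, speed=0.15, f_stop=None): straight line of the TCP; ori=None keeps the orientation; speed is the mean speed in m/s. With f_stop (N) it stops when the force on the tool has changed by that much, and returns True; else False.
- bot.set_joints(angles): joint-space move.
- bot.gripper_open() and bot.close(effort=None): open the fingers fully, or close them until they stop; effort is the grip in N (None keeps the last).
- bot.dwell(seconds).
- kinematics.inverse_kinematics(position, orientation): joint angles nearest the present ones, or None.
- bot.get_state(): the state.
- read_camera(name): name is "scene" or "top" or "wrist"; returns a dict with "pixels" (384x512x3 uint8, red, green, blue), "z_map" (384x512 float32, m along the optical axis (not along the pixel's ray), 0 where there is no reading), "fx", "fy", "cx", "cy" (pixels), "rvec" (rotation vector, rad) and "tvec" (3), from world to camera coordinates, as OpenCV has them. Camera axes: x right, y down, z forward; pixel columns grow to the right and rows downward; lengths in m; the calibration is good to about 2 mm. A picture is of the moment at which its call begins.
A pose or a line that the arm cannot do raises bot.PlanningError and nothing moves.
- bot.sign_off(): hands the job in; it is judged then, once.
Trained networks look in a picture, given as the dict that the camera call returned (one of the last four; its "shot" number tells which), for a name from the list of things; names that differ only in an ending like _2 or _b are one class to them, and where a whole thing is asked for, a point or a joint stands for the part that bears it (a point fixed in the world has none). Each returns a list of dicts, best first, with "p" (0 to 1); they miss things now and then, are a little off and sometimes report something else, mostly with a low value. They report only what shows in the picture. A call takes as long as a camera call.
- outline_of(picture, target): "region" (384x512 bool, what is visible of it) and "centre" ([column, row] in pixels, amid what is visible of it).
The state is a dict: "t": time; "joint_pos": joint angles; "qd": joint speeds; "joint_torque": joint torques, N m; "tool_pos": TCP position; "tcp_rot": TCP orientation; "wrist_force": force on the tool from outside, world axes, zero at the start; "wrist_torque": the same for the moment, N m; "gripper_width": opening from 0.0 (shut) to 1.0 (fully open); "grasp_force": force on a finger pad.
Only numpy, scipy, OpenCV 4.12 (cv2) and the standard library are available. Lean on these libraries where they do the work, as an engineer would, in place of code of your own. Each camera call takes 0.05 s, during which the arm holds its last target. There are 200 camera calls.

TASK

Build the two tea displays on the counter. On the square board stand the large square tin, its sides in line with the board's edges, then the low round tin on top of it and the little jar on top of that; on the round board stand the tall round tin with the small square tin on its lid. Centre every piece on what it stands on, let no piece tip over on the way, and leave the bottle, the plant and the cup where they are.

Things in the scene. Friction and masses are not known exactly. Their poses are not given: they have to be found in the camera images.
- large_square_tin_mid (a point): Centre of the large square tea tin: plain rust-orange metal, 62 x 62 mm, 54 mm high, lid flat and flush; point half-way up (27 mm), z up, x and y square to its sides. About 0.2 kg.
- low_round_tin_mid (a point): Centre of the low round tea tin: plain rust-orange metal, 54 mm diameter, only 32 mm high, lid flat and flush; point half-way up (16 mm), z up. About 0.1 kg.
- jar_mid (a point): Centre of the little black jar with a flat bright metal lid: 42 mm diameter, 48 mm high; point half-way up (24 mm), z up. About 0.09 kg.
- tall_round_tin_mid (a point): Centre of the tall round tea tin: plain rust-orange metal, 64 mm diameter, 74 mm high, lid flat and flush; point half-way up (37 mm), z up. About 0.22 kg.
- small_square_tin_mid (a point): Centre of the small square tea tin: plain rust-orange metal, 42 x 42 mm, 36 mm high, lid flat and flush; point half-way up (18 mm), z up, x and y square to its sides. About 0.07 kg.
- square_board_top (a point): Centre of the upper face of the square pale wooden display board, 110 x 110 mm, 12 mm thick, fixed to the counter; z up, x and y square to its edges.
- round_board_top (a point): Centre of the upper face of the round pale wooden display board, 116 mm diameter, 12 mm thick, fixed to the counter; z up.
- bottle_mid (a point): Bystander: closed green glass bottle, 62 mm diameter, 170 mm high, standing loose; point half-way up (85 mm).
- plant_mid (a point): Bystander: small potted plant, concrete pot 84 mm across at the rim and 70 mm high, leaves up to about 150 mm high; loose; point half-way up the pot (35 mm).
- cup_mid (a point): Bystander: white cup, 76 mm across the rim, 60 mm high, standing loose; point half-way up (30 mm).

How it is judged:
By the outcome, as a careful person would: the job done as asked, in the order asked, and still so for the second after the job is handed in, with the robot touching nothing.
It also fails if it takes over 128 s, if anything falls off the work surface, if the arm or the gripper's body presses on something with over 40 N, if the wrist force passes 120 N, or if a joint passes its speed limit or range.

## Working session

There is one attempt and no reset: what is moved stays moved. The work goes in short steps, each a Python script; the robot and the scene stay as the last script left them, time stands still between calls to the robot, and variables do not carry over. Pictures are saved under pics/ and viewed, at most 14 in all, crops included, and the job is handed in when it is done.

```bash
ls; mkdir -p pics; python3 - <<'E'
from cell import bot, read_camera
import cv2
for n in ("scene","top"):
    p=read_camera(n); cv2.imwrite(f"pics/{n}0.png",p["pixels"][:,:,::-1]); print(n,p["fx"],p["rvec"],p["tvec"])
print(bot.get_state())
E
```

```text
pics
scene 429.44810906615385 [ 1.46766079  1.94978074 -0.95862416] [ 0.19104321 -0.31151004  1.59228184]
top 416.05056916277545 [ 2.17777294 -2.16524556  0.16304448] [-0.01891195  0.64244092  1.03759388]
{'t': 0.1, 'joint_pos': array([ 1.14377698,  0.68988468, -0.19450696,  1.56628923,  0.15732991,
        0.9024768 , -0.21508446]), 'qd': array([ 0.00184988, -0.00208975, -0.00091958, -0.00267936,  0.00038838,
       -0.00040183, -0.00025878]), 'joint_torque': array([-2.72970843e-03, -5.40601766e+01, -1.27137769e+00, -1.58986884e+01,
        9.37684730e-03,  4.39309777e-03, -4.09237043e-05]), 'tool_pos': array([ 0.27762187, -0.55932038,  0.2475604 ]), 'tcp_rot': array([-7.89504268e-04,  9.73560438e-01,  2.28428063e-01, -2.64107291e-04]), 'wrist_force': array([-0.22493832, -0.95316006, -0.58813449]), 'wrist_torque': array([0.00968513, 0.02417546, 0.0338544 ]), 'grasp_force': 0.0, 'gripper_width': 0.9994423098958782}
```

View pics/scene0.png

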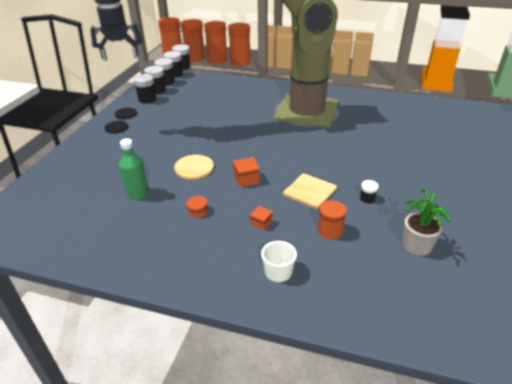

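View pics/top0.png

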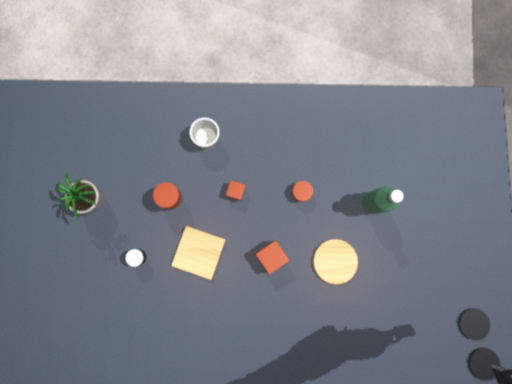

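The scene view shows every item. In the top view the plant is at (80,197), jar (135,258), tall tin (167,196), square board (199,253), large tin (273,257), small tin (236,190), low tin (303,191), round board (336,262), bottle (385,199) and cup (204,132). Next I'll measure these positions.

```bash
cat > h.py <<'E'
from cell import bot, kinematics, read_camera, outline_of
import numpy as np, cv2
from scipy.spatial.transform import Rotation as R
H=dict(large_square_tin_mid=.054,low_round_tin_mid=.032,jar_mid=.048,tall_round_tin_mid=.074,small_square_tin_mid=.036,
 square_board_top=.012,round_board_top=.012,bottle_mid=.17,plant_mid=.07,cup_mid=.06)
SQ=('large_square_tin_mid','small_square_tin_mid','square_board_top')
def cloud(p):
    v,u=np.mgrid[:384,:512]; z=p["z_map"].astype(float)
    c=np.stack([(u-p["cx"])/p["fx"]*z,(v-p["cy"])/p["fy"]*z,z],-1)
    return (c-np.ravel(p["tvec"]))@R.from_rotvec(np.ravel(p["rvec"])).as_matrix()
def topface(p,name,h=None,near=None,W=None):
    """centre, yaw(deg mod 90), size of the top face seen in picture p"""
    h=H[name] if h is None else h
    W=cloud(p); best=None
    for d in outline_of(p,name):
        m=d["region"]&(p["z_map"]>0)
        if m.sum()<10: continue
        pts=W[m]; zt=np.median(pts[pts[:,2]>np.percentile(pts[:,2],90)-.008][:,2])
        k=m&(abs(W[...,2]-zt)<.006)
        # intersect pixel rays with the known top plane
        v,u=np.nonzero(k)
        M=R.from_rotvec(np.ravel(p["rvec"])).as_matrix(); C=-M.T@np.ravel(p["tvec"])
        r=np.stack([(u-p["cx"])/p["fx"],(v-p["cy"])/p["fy"],np.ones(len(u))],-1)@M
        q=(C+r*((h-C[2])/r[:,2])[:,None])[:,:2].astype(np.float32)
        if near is not None and np.linalg.norm(q.mean(0)-near)>.06: continue
        (c,s,a)=cv2.minAreaRect(q)
        return dict(p=round(d["p"],2),xy=q.mean(0).round(4),box=np.round(c,4),size=np.round(s,4),yaw=round(a%90,1),zt=round(float(zt),4),n=len(u))
E
python3 - <<'E'
from h import *
p=read_camera("top")
for n in H: print(n,topface(p,n))
print()
p=read_camera("scene")
for n in H: print(n,topface(p,n))
p=read_camera("wrist"); cv2.imwrite("pics/w0.png",p["pixels"][:,:,::-1])
M=R.from_rotvec(np.ravel(p["rvec"])).as_matrix();print(-M.T@np.ravel(p["tvec"]),M,p["fx"])
E
```

```text
large_square_tin_mid {'p': 0.79, 'xy': array([ 0.4724, -0.0866], dtype=float32), 'box': array([ 0.4723, -0.0872]), 'size': array([0.0621, 0.0617]), 'yaw': 34.9, 'zt': 0.0527, 'n': 598}
low_round_tin_mid {'p': 0.83, 'xy': array([ 0.6431, -0.1691], dtype=float32), 'box': array([ 0.6433, -0.1693]), 'size': array([0.0498, 0.0527]), 'yaw': 44.8, 'zt': 0.0304, 'n': 321}
jar_mid {'p': 0.81, 'xy': array([0.4691, 0.2576], dtype=float32), 'box': array([0.4694, 0.2574]), 'size': array([0.0374, 0.0414]), 'yaw': 46.1, 'zt': 0.0472, 'n': 220}
tall_round_tin_mid {'p': 0.62, 'xy': array([0.6249, 0.1793], dtype=float32), 'box': array([0.6249, 0.1793]), 'size': array([0.0628, 0.0615]), 'yaw': 34.9, 'zt': 0.073, 'n': 505}
small_square_tin_mid {'p': 0.82, 'xy': array([0.6432, 0.0061], dtype=float32), 'box': array([0.6437, 0.0062]), 'size': array([0.0411, 0.0414]), 'yaw': 71.9, 'zt': 0.0346, 'n': 248}
square_board_top {'p': 0.72, 'xy': array([0.4817, 0.1016], dtype=float32), 'box': array([0.482 , 0.1015]), 'size': array([0.1096, 0.1096]), 'yaw': 71.1, 'zt': 0.0111, 'n': 1790}
round_board_top {'p': 0.87, 
[... 1779 characters left out ...]
661, -0.2558], dtype=float32), 'box': array([ 0.4666, -0.2558]), 'size': array([0.1194, 0.1091]), 'yaw': 21.0, 'zt': 0.013, 'n': 673}
bottle_mid {'p': 0.68, 'xy': array([ 0.6747, -0.1493], dtype=float32), 'box': array([ 0.6738, -0.1496]), 'size': array([0.0962, 0.0892]), 'yaw': 32.6, 'zt': 0.013, 'n': 703}
plant_mid {'p': 0.72, 'xy': array([0.5428, 0.406 ], dtype=float32), 'box': array([0.538 , 0.4115]), 'size': array([0.0793, 0.0883]), 'yaw': 67.8, 'zt': 0.1353, 'n': 158}
cup_mid None
[ 0.34100689 -0.52768618  0.37369496] [[ 4.46309702e-01 -8.94878566e-01 -2.98051652e-05]
 [-8.58975186e-01 -4.28412671e-01  2.80400096e-01]
 [-2.50936805e-01 -1.25119681e-01 -9.59883214e-01]] 311.6243678997857
```

View pics/w0.png

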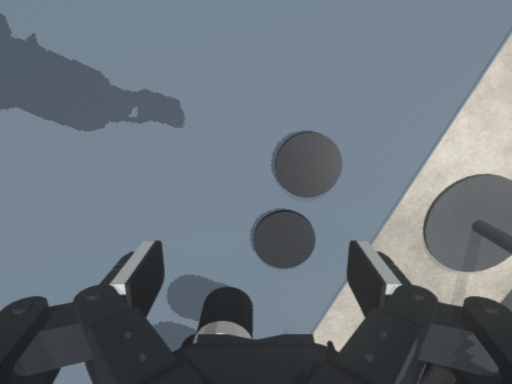

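Wrist camera: it looks down between the fingers, with the ground under the TCP at about (256,162). The top and scene cameras disagree by about 5 mm. I'll calibrate the wrist camera's offset by viewing the fixed square board at two opposite yaws.

```bash
cat >> h.py <<'E'
def quat(psi): a=np.radians(psi)/2; return [0,np.cos(a),np.sin(a),0]
def psi_now():
    q=bot.get_state()["tcp_rot"]; return np.degrees(2*np.arctan2(q[2],q[1]))
def best_psi(xy,z,cands):
    q0=bot.get_state()["joint_pos"]; o=[]
    for c in cands:
        c=(c+180)%360-180; q=kinematics.inverse_kinematics([*xy,z],quat(c))
        if q is not None: o.append((np.abs(np.array(q)-q0).max()+.3*abs(q[6]),c))
    return min(o)[1] if o else None
def view(name,xy,psi,z=.25,h=None):
    bot.move_pose([*xy,z],quat(psi)); bot.dwell(.15); p=read_camera("wrist")
    return topface(p,name,h=h,near=np.array(xy)),p
E
python3 - <<'E'
from h import *
b=(.484,.1022)
for psi in (-108.9,-18.9,71.1,161.1):
    q=kinematics.inverse_kinematics([*b,.25],quat(psi)); print(psi,None if q is None else np.round(q,2))
for psi in (-18.9,161.1):
    try:
        r,p=view("square_board_top",b,psi); print(psi,r,bot.get_state()["t"],bot.get_state()["tool_pos"],psi_now())
        cv2.imwrite(f"pics/b{int(psi)}.png",p["pixels"][:,:,::-1])
    except Exception as e: print(psi,repr(e))
E
```

```text
-108.9 [ 0.39  0.8  -1.25  1.92  0.87  1.1   1.59]
-18.9 [-0.37  0.52  0.1   1.96 -0.08  0.67 -2.11]
71.1 [-0.06  0.53 -0.37  1.94  0.28  0.71 -0.93]
161.1 [ 0.2   0.62 -0.8   1.93  0.59  0.85  0.32]
-18.9 {'p': 0.76, 'xy': array([0.4841, 0.1017], dtype=float32), 'box': array([0.4821, 0.1023]), 'size': array([0.1093, 0.1093]), 'yaw': 71.1, 'zt': 0.0117, 'n': 8377} 3.9583 [0.48413672 0.10178632 0.24999287] -18.94509045084065
161.1 {'p': 0.74, 'xy': array([0.4844, 0.1015], dtype=float32), 'box': array([0.4823, 0.1022]), 'size': array([0.1093, 0.108 ]), 'yaw': 71.2, 'zt': 0.0117, 'n': 8388} 4.4583 [0.48399642 0.10224022 0.24999733] -18.89405132465424
```

```bash
python3 - <<'E'
from h import *
b=(.484,.1022)
q=kinematics.inverse_kinematics([*b,.25],quat(161.1)); print(np.round(q,2))
if abs(np.array(q)-bot.get_state()["joint_pos"]).max()<.3: q=[0.2,.62,-.8,1.93,.59,.85,.32]
bot.set_joints(q); bot.dwell(.2)
s=bot.get_state(); print(s["tool_pos"],s["tcp_rot"],psi_now(),s["t"])
p=read_camera("wrist"); r=topface(p,"square_board_top"); print(r)
m=outline_of(p,"square_board_top")[0]["region"]; im=p["pixels"][:,:,::-1].copy()
cv2.drawContours(im,cv2.findContours(m.astype(np.uint8),0,2)[0],-1,(255,0,0),1); cv2.imwrite("pics/b2.png",im)
E
```

```text
[-0.37  0.52  0.1   1.96 -0.08  0.67 -2.11]
[0.48368413 0.09806689 0.24843095] [-0.00228227  0.16626702  0.98607445 -0.00269192] 160.85818766557173 6.7417
{'p': 0.95, 'xy': array([0.479 , 0.1043], dtype=float32), 'box': array([0.4811, 0.1037]), 'size': array([0.1095, 0.1083]), 'yaw': 71.1, 'zt': 0.0117, 'n': 8512}
```

View pics/b2.png

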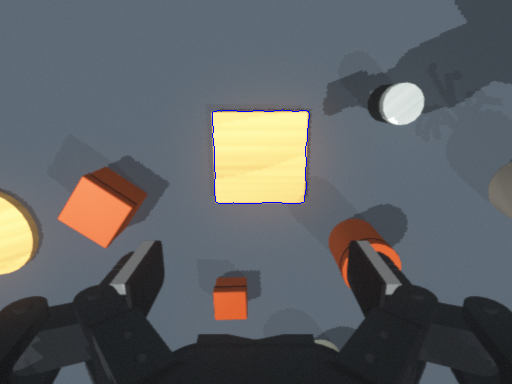

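The wrist camera bias is under 1 mm, taking rectangle centres. The picture shows the board outline fitting tightly from (212,110) to (308,203), with the neighbouring tins clear of it. The board centre is about (.4816,.103) at yaw 71.1°. Next is the large tin.

```bash
cat >> h.py <<'E'
def look(name,xy,psi,h=None,z=.25):
    r,p=view(name,xy,psi,z,h); a=np.radians(psi_now())
    b=np.array([[np.cos(a),-np.sin(a)],[np.sin(a),np.cos(a)]])@[.0007,-.0005]
    r["c"]=(r["box"]-b).round(4); print(name,{k:r[k] for k in("p","c","xy","size","yaw","zt")},"psi",round(psi_now(),1),"t",bot.get_state()["t"]); return r,p
def pick(xy,psi,z,effort=30,lift=.25):
    bot.move_pose([*xy,z+.075],quat(psi)); hit=bot.move_straight([*xy,z],speed=.12,f_stop=8)
    bot.close(effort); s=bot.get_state(); w=s["gripper_width"]
    bot.move_straight([*xy,z+.06],speed=.12); bot.move_straight([*xy,lift],speed=.2); s=bot.get_state()
    print("pick hit",hit,"w",round(w,3),round(s["gripper_width"],3),"F",round(s["grasp_force"],1),"psi",psi_now(),"t",s["t"])
def place(xy,psi,z,up=.05):
    """z: nominal TCP height at touch-down"""
    bot.move_pose([*xy,z+up],quat(psi)); bot.move_straight([*xy,z+.008],speed=.1); bot.dwell(.2)
    hit=bot.move_straight([*xy,z-.002],speed=.02,f_stop=3)
    s=bot.get_state(); print("place hit",hit,"z err",s["tool_pos"][2]-z,"xy err",s["tool_pos"][:2]-xy,"psi",psi_now(),s["wrist_force"].round(1))
    bot.dwell(.2); bot.gripper_open(); bot.move_straight([*xy,max(z+.09,.2)],speed=.15); print("t",bot.get_state()["t"])
E
python3 - <<'E'
from h import *
bot.gripper_open()
r,p=look("large_square_tin_mid",(.4724,-.0872),125)
psi=r["yaw"]+90
if abs(psi_now()-psi)>45: psi-=180
print("psi",psi)
pick(r["c"],psi,.034)
p=read_camera("wrist"); cv2.imwrite("pics/held1.png",p["pixels"][:,:,::-1])
E
```

```text
large_square_tin_mid {'p': 0.84, 'c': array([ 0.4715, -0.0864]), 'xy': array([ 0.471, -0.085], dtype=float32), 'size': array([0.0617, 0.0614]), 'yaw': 35.3, 'zt': 0.0537} psi 125.2 t 8.125
psi 125.3
pick hit False w 0.72 0.718 F 33.0 psi 125.30363317964999 t 11.4417
```

View pics/held1.png

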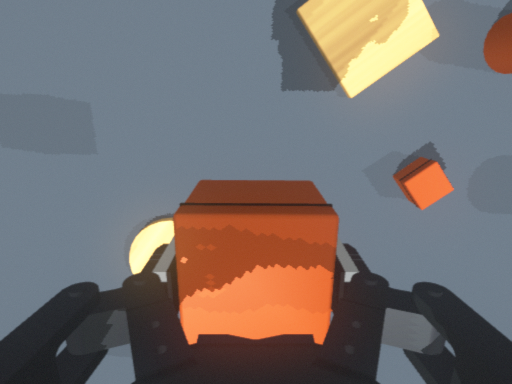

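The large tin is held square between the pads, at columns 178–336. Placing it on the square board.

```bash
python3 - <<'E'
from h import *
b=np.array([.4816,.1030])
place(b,161.1,.046)
r,p=look("large_square_tin_mid",b,161.1,h=.066,z=.28)
cv2.imwrite("pics/pl1.png",p["pixels"][:,:,::-1])
rb=topface(p,"square_board_top",near=b); print(rb)
t=read_camera("top"); print(topface(t,"large_square_tin_mid",h=.066)); print(topface(t,"square_board_top"))
E
```

```text
place hit True z err 0.0007790406624582635 xy err [1.09147741e-04 2.34393129e-05] psi 161.08323381165428 [-0.1  0.7  3.8]
t 15.375
large_square_tin_mid {'p': 0.89, 'c': array([0.4812, 0.1033]), 'xy': array([0.4803, 0.1041], dtype=float32), 'size': array([0.0615, 0.0621]), 'yaw': 70.8, 'zt': 0.0657} psi 161.1 t 16.0417
{'p': 0.87, 'xy': array([0.4718, 0.1067], dtype=float32), 'box': array([0.4814, 0.1037]), 'size': array([0.1092, 0.1093]), 'yaw': 71.2, 'zt': 0.0117, 'n': 3952}
None
{'p': 0.56, 'xy': array([0.5123, 0.0802], dtype=float32), 'box': array([0.506 , 0.0935]), 'size': array([0.1097, 0.0594]), 'yaw': 70.4, 'zt': 0.0111, 'n': 498}
```

View pics/pl1.png

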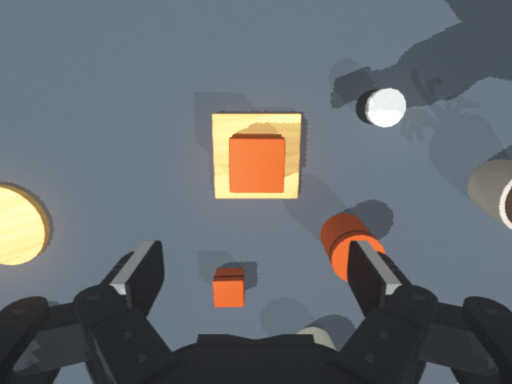

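The tin is centred and aligned: tin at (257,164) on the board at (257,156), and the numbers agree within 0.5 mm. Next, the low round tin and then the jar.

```bash
python3 - <<'E'
from h import *
n="low_round_tin_mid"; c=(.6433,-.1693); b=np.array([.4812,.1032])
psi=best_psi(c,.25,[161,125,90,-18.9,71,0,45]); print(psi)
r,p=look(n,c,psi); pick(r["c"],psi_now(),.025)
place(b,161.1,.025+.066)
r,p=look(n,b,161.1,h=.098,z=.30); cv2.imwrite("pics/pl2.png",p["pixels"][:,:,::-1])
print(topface(p,"large_square_tin_mid",h=.066,near=b))
E
```

```text
90
low_round_tin_mid {'p': 0.64, 'c': array([ 0.6432, -0.1691]), 'xy': array([ 0.6436, -0.1679], dtype=float32), 'size': array([0.0519, 0.0527]), 'yaw': 0.3, 'zt': 0.0316} psi 90.1 t 17.7
pick hit False w 0.619 0.616 F 31.7 psi 90.13707948210771 t 21.15
place hit True z err 0.0009752291475043362 xy err [1.71828671e-04 1.24671056e-05] psi 161.09258877227794 [-1.5 -0.8  6.4]
t 25.0917
low_round_tin_mid {'p': 0.6, 'c': array([0.4809, 0.1038]), 'xy': array([0.4797, 0.1044], dtype=float32), 'size': array([0.053 , 0.0509]), 'yaw': 7.7, 'zt': 0.0978} psi 161.1 t 25.825
{'p': 0.77, 'xy': array([0.4694, 0.1092], dtype=float32), 'box': array([0.4811, 0.104 ]), 'size': array([0.0614, 0.0617]), 'yaw': 71.2, 'zt': 0.0655, 'n': 770}
```

View pics/pl2.png

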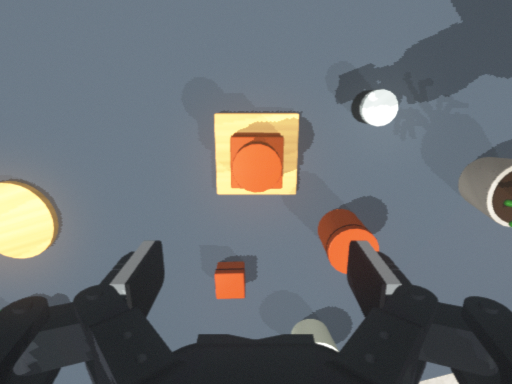

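The low tin (257,165) sits centred on the square tin. Jar next.

```bash
python3 - <<'E'
from h import *
n="jar_mid"; c=(.4694,.2574); b=np.array([.4811,.1034])
psi=best_psi(c,.25,[161,125,90,71]); print(psi)
r,p=look(n,c,psi); pick(r["c"],psi_now(),.031)
place(b,161.1,.031+.098)
r,p=look(n,b,161.1,h=.146,z=.33); cv2.imwrite("pics/pl3.png",p["pixels"][:,:,::-1])
print(topface(p,"low_round_tin_mid",h=.098,near=b)); print(topface(p,"large_square_tin_mid",h=.066,near=b))
E
```

```text
161
jar_mid {'p': 0.98, 'c': array([0.4687, 0.2597]), 'xy': array([0.468 , 0.2606], dtype=float32), 'size': array([0.0394, 0.0406]), 'yaw': 82.3, 'zt': 0.0477} psi 160.9 t 26.8167
pick hit False w 0.484 0.482 F 30.4 psi 160.85641992218052 t 30.2917
place hit True z err 0.0005870481241308234 xy err [ 1.30975094e-04 -5.00775692e-05] psi 161.08912870162254 [-0.1  0.5  5.8]
t 33.6583
jar_mid {'p': 0.78, 'c': array([0.4812, 0.1033]), 'xy': array([0.4805, 0.1042], dtype=float32), 'size': array([0.0407, 0.0415]), 'yaw': 81.5, 'zt': 0.1457} psi 161.1 t 34.425
{'p': 0.88, 'xy': array([0.4677, 0.1092], dtype=float32), 'box': array([0.4719, 0.1067]), 'size': array([0.0524, 0.0345]), 'yaw': 72.6, 'zt': 0.0976, 'n': 398}
{'p': 0.61, 'xy': array([0.4663, 0.1087], dtype=float32), 'box': array([0.4805, 0.1042]), 'size': array([0.0615, 0.0612]), 'yaw': 71.2, 'zt': 0.0656, 'n': 597}
```

View pics/pl3.png

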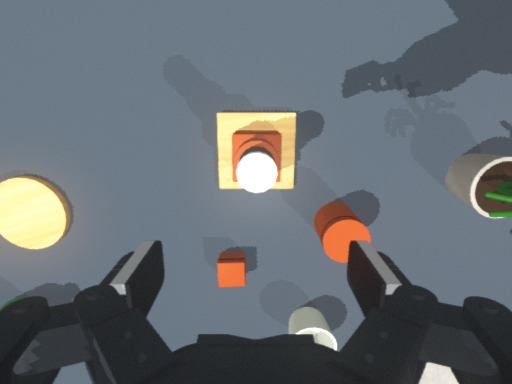

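The jar (257,172) is centred on the stack. Now the tall tin goes to the round board.

```bash
python3 - <<'E'
from h import *
b0=(.4608,-.2571); c=(.6249,.1793)
psi=best_psi(c,.25,[90,125,70]); print(psi)
r,p=look("tall_round_tin_mid",c,psi,z=.28)
t=r["c"]
rb,p=look("round_board_top",b0,psi); b=rb["c"]
pick(t,psi,.045,lift=.3)
place(b,psi,.045+.012,up=.08)
r,p=look("tall_round_tin_mid",b,psi,h=.086,z=.3); cv2.imwrite("pics/pl4.png",p["pixels"][:,:,::-1])
print(topface(p,"round_board_top",near=b))
E
```

```text
125
tall_round_tin_mid {'p': 0.86, 'c': array([0.6251, 0.1815]), 'xy': array([0.6245, 0.183 ], dtype=float32), 'size': array([0.0619, 0.0626]), 'yaw': 21.2, 'zt': 0.0737} psi 125.0 t 35.4917
round_board_top {'p': 0.84, 'c': array([ 0.46 , -0.257]), 'xy': array([ 0.4588, -0.2548], dtype=float32), 'size': array([0.114 , 0.1127]), 'yaw': 35.2, 'zt': 0.0118} psi 125.1 t 37.45
pick hit False w 0.741 0.743 F 33.7 psi 125.01555340500715 t 42.1
place hit True z err 0.000880754487920278 xy err [ 0.00014831 -0.00011869] psi 125.00381120885865 [ 0.6 -0.2  4.6]
t 47.0333
tall_round_tin_mid {'p': 0.76, 'c': array([ 0.4594, -0.2566]), 'xy': array([ 0.4592, -0.2555], dtype=float32), 'size': array([0.0616, 0.0624]), 'yaw': 78.6, 'zt': 0.0857} psi 125.0 t 47.7667
{'p': 0.61, 'xy': array([ 0.4517, -0.244 ], dtype=float32), 'box': array([ 0.4597, -0.2557]), 'size': array([0.1145, 0.1137]), 'yaw': 42.0, 'zt': 0.0117, 'n': 3011}
```

View pics/pl4.png

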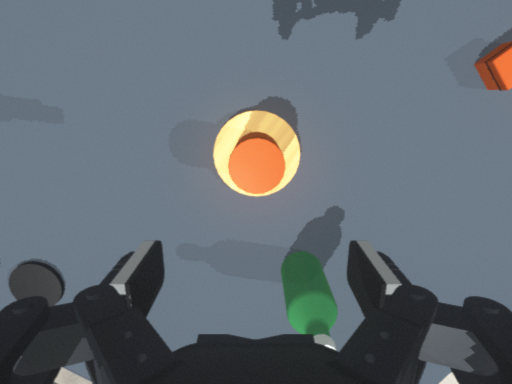

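The tall tin (257,163) is centred on the round board. Last is the small square tin.

```bash
python3 - <<'E'
from h import *
n="small_square_tin_mid"; c=(.6437,.0062); b=np.array([.4595,-.2568])
psi=best_psi(c,.25,[71.9,161.9]); 
r,p=look(n,c,psi); psi=psi_now(); psi+=(r["yaw"]-psi+45)%90-45; print(psi)
pick(r["c"],psi,.028)
place(b,best_psi(b,.25,[psi,125,90]),.028+.086)
r,p=look(n,b,psi_now(),h=.122,z=.32); cv2.imwrite("pics/pl5.png",p["pixels"][:,:,::-1])
print(topface(p,"tall_round_tin_mid",h=.086,near=b),topface(p,"round_board_top",near=b))
bot.move_straight([*b,.40]); bot.dwell(.3)
p=read_camera("scene"); cv2.imwrite("pics/end.png",p["pixels"][:,:,::-1])
p=read_camera("top")
for k in ("bottle_mid","plant_mid","cup_mid"): print(k,topface(p,k))
print(bot.get_state()["t"])
E
```

```text
small_square_tin_mid {'p': 0.79, 'c': array([0.6433, 0.0072]), 'xy': array([0.6426, 0.0083], dtype=float32), 'size': array([0.0415, 0.0418]), 'yaw': 72.9, 'zt': 0.0357} psi 161.8 t 49.3
162.9
pick hit False w 0.486 0.484 F 31.5 psi 162.90721106062404 t 52.8
place hit True z err 0.0004853842031332517 xy err [ 6.69318220e-05 -1.24294882e-04] psi 124.98787791761183 [ 0.2 -0.   3.9]
t 56.7
small_square_tin_mid {'p': 0.68, 'c': array([ 0.4592, -0.2573]), 'xy': array([ 0.459, -0.256], dtype=float32), 'size': array([0.0416, 0.041 ]), 'yaw': 35.1, 'zt': 0.1217} psi 125.0 t 57.4833
{'p': 0.67, 'xy': array([ 0.4531, -0.2464], dtype=float32), 'box': array([ 0.456 , -0.2513]), 'size': array([0.0631, 0.0502]), 'yaw': 36.5, 'zt': 0.0856, 'n': 652} {'p': 0.79, 'xy': array([ 0.4512, -0.2433], dtype=float32), 'box': array([ 0.4593, -0.2559]), 'size': array([0.1147, 0.1133]), 'yaw': 57.8, 'zt': 0.0118, 'n': 2730}
bottle_mid {'p': 0.92, 'xy': array([ 0.6154, -0.3613], dtype=float32), 'box': array([ 0.6158, -0.3614]), 'size': array([0.0254, 0.0281]), 'yaw': 0.4, 'zt': 0.1681, 'n': 116}
plant_mid {'p': 0.72, 'xy': array([ 0.627 , -0.4022], dtype=float32), 'box': array([ 0.627 , -0.4016]), 'size': array([0.0281, 0.0314]), 'yaw': 0.4, 'zt': 0.1681, 'n': 125}
cup_mid {'p': 0.63, 'xy': array([0.7904, 0.0855], dtype=float32), 'box': array([0.7892, 0.0876]), 'size': array([0.0687, 0.072 ]), 'yaw': 0.7, 'zt': 0.0584, 'n': 126}
58.8167
```

View pics/pl5.png

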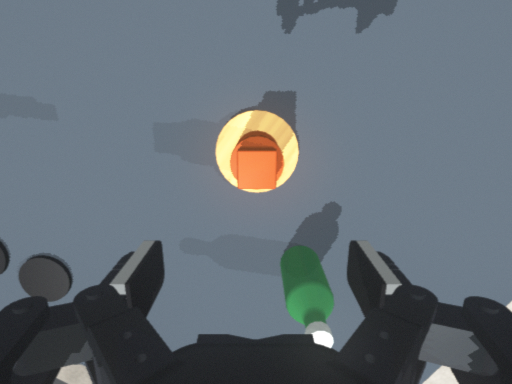

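View pics/end.png

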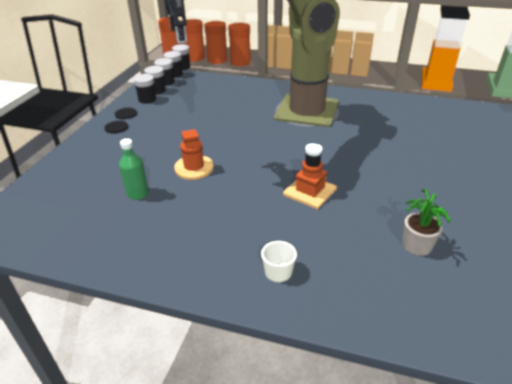

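Both displays stand upright and centred: round board at (194,167), square board at (311,190). The bottle (134,172), cup (279,261) and plant (423,235) are at their original pixels. The top-camera "plant" reading was the network mistaking the bottle for it. Handing in.

```bash
python3 -c "
from cell import bot
print(bot.sign_off())"
```

```text
the job is handed in; nothing more can be done
None
```

Both tea displays are built and handed in at about 59 s of the 128 s allowed: every piece measured within about 1 mm of centre, the large square tin is in line with its board, nothing tipped, and the bottle, plant and cup are where they were.

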